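# Clear the scale pan and put the weights back behind the shelf lip

## Robot

A 7-joint arm with a two-finger parallel gripper is mounted at the origin on the work surface. World frame = base frame: x ahead of the robot, y to its left, z up, the work surface at z = 0. Lengths are in m, angles in rad, forces in N, time in s.
With the tool pointing down it reaches from about 0.4 to 0.85 m from the base axis. Payload 10.4 kg.
Tool frame: the origin (TCP) lies at the very end of the fingers, on their centre line; the grasp point (between the pads) lies ctrl.pinch_z behind it (ctrl.pinch_z is the distance from the TCP to the grasp point, in m); x points along the fingers, y is the direction in which the jaws open and shut, and the axes are right-handed (so a half turn about x gives the same grasp; the last joint's range is limited). The gripper opens to 87 mm and grips with 3 to 60 N. Pads are 19 mm wide; open, the fingers measure 117 mm over their backs; the gripper's body (75 mm by 190 mm) begins 51 mm behind the grasp point.
Start: joints at [1.299, 0.332, -0.065, 1.46, 0.022, 1.35, -0.088], TCP at [0.154, -0.606, 0.223] pointing down, gripper open.
Joint ranges: [-2.6, 2.6], [-0.5, 2.12], [-1.47, 1.34], [0.16, 2.42], [-1.27, 4.41], [0.06, 2.06], [-2.6, 2.6]. Speed limits (rad/s): [2.22, 2.22, 2.79, 2.79, 3.14, 3.14, 3.14].

## Interface

Orientations are given as a unit quaternion [w, x, y, z].
In Python, from workcell import ctrl, vision gives the robot as it stands. Calls block until the motion is done:
- ctrl.move_pose(position, orientation): joint-space move of the TCP to a pose.
- ctrl.servo_line(position, velocity=0.15, attitude=None, until_force=None): straight line of the TCP; attitude=None keeps the orientation; velocity is the mean speed in m/s. With until_force (N) it stops when the force on the tool has changed by that much, and returns True; else False.
- ctrl.move_j(angles): joint-space move.
- ctrl.grip(opening, effort=None): finger opening in m; effort is the grip in N (None keeps the last); returns when the fingers have stopped.
- ctrl.dwell(seconds).
- ctrl.solve_ik(position, orientation): joint angles nearest the present ones, or None.
- ctrl.state(): the state.
- vision.grab_frame(name): name is "side" or "top" or "wrist"; returns a dict with "image" (480x640x3 uint8, red, green, blue), "vertical_fov" (degrees; the focal length in pixels is half the picture's height over the tangent of half this angle, whatever the lens; pixels are square), "cx", "cy" (the principal point, pixels), "xyz" and "orientation" of the camera in the world; the wrist camera has in their place "tool_from_camera" (4x4, takes a point from camera to tool coordinates, whose origin is the TCP and whose axes are the tool frame's). Camera axes: x right, y down, z forward; pixel columns grow to the right and rows downward; lengths in m; the calibration is good to about 2 mm. A picture is of the moment at which its call begins: read the wrist's pose just before it. There is no depth.
A pose or a line that the arm cannot do raises ctrl.IKError and nothing moves.
- ctrl.finish_job(): hands the job in, once; it reports no verdict.
The state is a dict: "time": time; "joint_pos": joint angles; "joint_velocities": joint speeds; "joint_efforts": joint torques, N m; "eef_pos": TCP position; "tcp_rot": TCP orientation; "wrist_force": force on the tool from outside, world axes, zero at the start; "wrist_torque": the same for the moment, N m; "finger_gap": finger opening in m.
Only numpy, scipy, OpenCV 4.12 (cv2) and the standard library are available. Lean on these libraries where they do the work, as an engineer would, in place of code of your own. Each camera call takes 0.05 s, during which the arm holds its last target. There are 200 camera calls.

## Task

Clear the platform scale: take the large and the medium chrome weight off its brass pan, lift each over the brass lip of the little wooden weight shelf and leave both standing upright on the shelf floor behind the lip. Let each go just above or on the shelf floor, never from a height, and leave the small weight where it stands on the counter.

Things in the scene. Friction and masses are not known exactly. Their poses are not given: they have to be found in the camera images.
- weight_large: Large chrome weight: upright cylinder 42 mm across, 44 mm high, with a neck and 24 mm knob on top, 62 mm high in all, 500 g. Origin: centre of underside, z up. Stands on the flat, rimless round brass pan (240 mm across, top 75 mm above the counter) of a fixed green iron scale, 100 to 140 mm (centres) from the medium weight. Grip the cylinder from above, from any side.
- weight_medium: Medium chrome weight: upright cylinder 32 mm across, 33 mm high, with a neck and 18 mm knob on top, 48 mm high in all, 200 g. Origin: centre of underside, z up. Stands on the same brass pan, 75 mm above the counter. Grip the cylinder from above, from any side.
- shelf: Weight shelf: fixed, empty dark wood tray left or right of the scale, 100 (x) by 270 mm (y). Origin: centre of underside, z up. Grey floor 15 mm above origin, 80 mm (x) by 250 mm (y), centred. Walls 10 mm thick: brass lip on its -x side (towards robot) and wooden ends, tops 43 mm above origin; wooden back on +x side, top 58 mm. Room for both weights side by side along y.
- weight_small: Small chrome weight: upright cylinder 24 mm across, 24 mm high, with a neck and 14 mm knob on top, 37 mm high in all, 100 g. Origin: centre of underside, z up. Stands on the bare counter, between scale and shelf. Beyond them are a red stamper (100 mm high) and a wax tin (52 mm); a grey tape dispenser (96 mm) is far left. To be left alone.

How it is judged:
At the end, for the whole second after the job is handed in: The large and the medium weight both stand on the shelf floor inside its walls (origin within 30 mm of the shelf's middle line across the depth, within 118 mm of its middle along the length, and 10 to 21 mm above the shelf's origin), upright within 0.17 rad, at rest and released (x of weight_large in the frame of shelf between -0.03 and 0.03 m and y of weight_large in the frame of shelf between -0.118 and 0.118 m and z of weight_large in the frame of shelf between 0.01 and 0.021 m and angle between each of weight_large, weight_medium's own z axis and vertical below 0.17 rad and linear speed of each of weight_large, weight_medium below 0.03 m/s and angular speed of each of weight_large, weight_medium below 0.3 rad/s and contact force between the fingers and weight_large below 0.1 N and x of weight_medium in the frame of shelf between -0.03 and 0.03 m and y of weight_medium in the frame of shelf between -0.118 and 0.118 m and z of weight_medium in the frame of shelf between 0.01 and 0.021 m and contact force between the fingers and weight_medium below 0.1 N); the robot touches nothing.
It fails at once if the large weight is let fall from a height (moving faster than 0.8 m/s, a fall of over 30 mm, out of the gripper) (linear speed of weight_large above 0.8 m/s and contact force between the fingers and weight_large below 0.2 N).
It fails at once if the medium weight is let fall from a height (moving faster than 0.8 m/s, a fall of over 30 mm, out of the gripper) (linear speed of weight_medium above 0.8 m/s and contact force between the fingers and weight_medium below 0.2 N).
It fails at once if the small weight is moved by more than 15 mm (distance of weight_small from where it was at the start of the episode above 0.015 m).
It also fails if it takes over 58 s, if anything falls off the work surface, if the arm or the gripper's body presses on something with over 40 N, if the wrist force passes 120 N, or if a joint passes its speed limit or range.

## Working session

There is one attempt and no reset: what is moved stays moved. The work goes in short steps, each a Python script; the robot and the scene stay as the last script left them, time stands still between calls to the robot, and variables do not carry over. Pictures are saved under pics/ and viewed, on a budget of 10 in all, crops included, one or two more only if the job needs it, and the job is handed in when it is done.

```bash
mkdir -p pics
python3 - <<'E'
from workcell import ctrl, vision
import cv2
for n in("top","side"):
    f=vision.grab_frame(n); cv2.imwrite(f"pics/{n}0.png",f["image"][:,:,::-1])
    print({k:v for k,v in f.items() if k!="image"})
print(ctrl.state(),ctrl.pinch_z)
E
```

```text
{'vertical_fov': 54.16255351156787, 'cx': 327.0168218956485, 'cy': 238.07046365246185, 'xyz': array([ 0.4169848 , -0.00617826,  0.93331661]), 'orientation': array([-0.05950464,  0.7110275 , -0.69649383,  0.07612771])}
{'vertical_fov': 43.63725270973839, 'cx': 317.62694462495097, 'cy': 234.61128508748706, 'xyz': array([0.07096916, 0.53461155, 0.6150964 ]), 'orientation': array([ 0.17187228, -0.34173587,  0.82134797, -0.42315958])}
{'time': 0.1, 'joint_pos': array([ 1.2994221 ,  0.33282664, -0.06472252,  1.46083713,  0.02159639,
        1.34987965, -0.08853951]), 'joint_velocities': array([-4.37525459e-04, -3.73350943e-03, -3.60488977e-05,  2.51359701e-04,
       -2.44289707e-04,  2.19098588e-04, -9.10176898e-04]), 'joint_efforts': array([ 2.66825773e-03, -6.24542713e+01,  2.54630169e-02, -3.90708590e+01,
       -6.13901904e-02,  3.66866577e-02,  6.79111099e-05]), 'eef_pos': array([ 0.15381518, -0.60543411,  0.22183197]), 'tcp_rot': array([-0.08729001, -0.70157302, -0.08816648,  0.70171392]), 'wrist_force': array([ 0.43902741, -0.41696137, -0.82597378]), 'wrist_torque': array([-0.01273814, -0.01750516,  0.06363332]), 'finger_gap': 0.08673433667019341} 0.0187
```

View pics/top0.png

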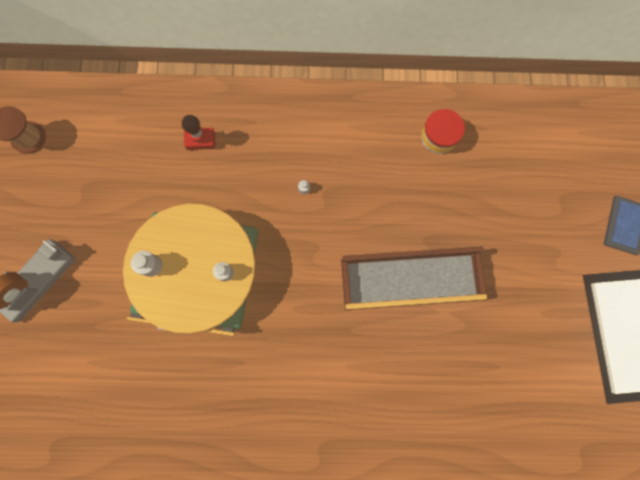

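View pics/side0.png

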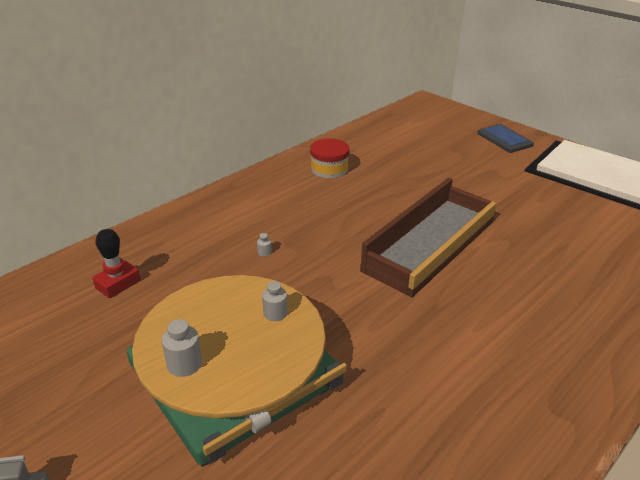

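The top view shows the large weight at about (145,263), the medium at (223,271) and the small at (304,186). The shelf lip runs (347,306)–(486,297) and the back (344,259)–(482,250). The side view agrees: large (182,345), medium (275,300).

```bash
cat > h.py <<'E'
from workcell import ctrl, vision
import numpy as np, cv2
from scipy.spatial.transform import Rotation as R
def rot(q): return R.from_quat(np.r_[q[1:],q[0]])
def campose(f,st=None):
    if "xyz" in f: return rot(f["orientation"]).as_matrix(), np.array(f["xyz"])
    T=np.eye(4); T[:3,:3]=rot(st["tcp_rot"]).as_matrix(); T[:3,3]=st["eef_pos"]
    T=T@np.array(f["tool_from_camera"]); return T[:3,:3],T[:3,3]
def ray(f,uv,z,st=None):
    M,c=campose(f,st); F=240/np.tan(np.radians(f["vertical_fov"]/2))
    d=M@np.array([(uv[0]-f["cx"])/F,(uv[1]-f["cy"])/F,1]); return c+d*(z-c[2])/d[2]
def down(yaw):  # tool x down, jaw axis y at angle yaw in world xy
    y=np.array([np.cos(yaw),np.sin(yaw),0]); x=np.array([0,0,-1.])
    q=R.from_matrix(np.c_[x,y,np.cross(x,y)]).as_quat(); return np.r_[q[3],q[:3]]
E
python3 - <<'E'
from h import *
f=vision.grab_frame("top"); g=vision.grab_frame("side")
p=lambda n,*a:print(n,ray(*a).round(4))
p("Ltop",f,(142,257),.137);p("Lmid",f,(146,264),.1);p("Lside",g,(178,327),.137)
p("Mtop",f,(222,266),.123);p("Mside",g,(274,287),.123)
for u in((344,260),(482,250)):p("back",f,u,.058)
for u in((347,307),(486,298)):p("lip",f,u,.043)
for u in((349,263),(475,255),(351,303),(480,296)):p("floor",f,u,.015)
for u in((397,288),(485,211),(411,282),(494,210),(365,245)):p("side",g,u,.043)
p("small",f,(304,186),.03);p("smallside",g,(264,246),.02);p("pan",f,(190,268),.075)
M=rot(ctrl.state()["tcp_rot"]).as_matrix();print(M.round(2))
i=cv2.resize(f["image"][200:340,100:260],None,fx=3,fy=3,interpolation=3);j=cv2.resize(f["image"][200:340,340:500],None,fx=3,fy=3,interpolation=3)
cv2.imwrite("pics/c.png",np.vstack([i,j])[:,:,::-1][:840]) if 0 else None
E
```

```text
Ltop [0.5321 0.2901 0.137 ]
Lmid [0.5251 0.2956 0.1   ]
Lside [0.5239 0.2987 0.137 ]
Mtop [0.5214 0.1568 0.123 ]
Mside [0.5122 0.1657 0.123 ]
back [ 0.5461 -0.0581  0.058 ]
back [ 0.5711 -0.3213  0.058 ]
lip [ 0.4592 -0.0656  0.043 ]
lip [ 0.4813 -0.3302  0.043 ]
floor [ 0.5467 -0.0706  0.015 ]
floor [ 0.5683 -0.3222  0.015 ]
floor [ 0.4684 -0.0752  0.015 ]
floor [ 0.487  -0.3287  0.015 ]
side [ 0.4565 -0.0205  0.043 ]
side [ 0.4779 -0.29    0.043 ]
side [ 0.4505 -0.0459  0.043 ]
side [ 0.4686 -0.304   0.043 ]
side [ 0.5588 -0.0664  0.043 ]
small [0.698  0.0221 0.03  ]
smallside [0.694  0.0311 0.02  ]
pan [0.5227 0.2244 0.075 ]
[[-0.    0.25 -0.97]
 [ 0.   -0.97 -0.25]
 [-1.   -0.    0.  ]]
```

Run:
```python
from h import *
q=down(-1.488)
for n,p in (("s",(.45,-.2,.33)),("w",(.45,.225,.36))):
    ctrl.move_pose(p,q); ctrl.dwell(.2); st=ctrl.state(); f=vision.grab_frame("wrist")
    cv2.imwrite(f"pics/{n}.png",f["image"][:,:,::-1]); f.pop("image")
    np.save(f"{n}.npy",(f,{k:st[k] for k in("tcp_rot","eef_pos")}),allow_pickle=True)
    print(st["time"],st["eef_pos"],f["vertical_fov"],campose(f,st))
```

```text
2.2583 [ 0.44980359 -0.20062456  0.32978661] 69.52048992039613 (array([[ 8.37197906e-02, -9.50164502e-01, -3.00297212e-01],
       [-9.96489319e-01, -7.97717875e-02, -2.54066838e-02],
       [ 1.85283623e-04,  3.01370007e-01, -9.53507255e-01]]), array([ 0.53243329, -0.19397906,  0.4917646 ]))
4.075 [0.45037437 0.22419966 0.35984962] 69.52048992039613 (array([[ 8.32997640e-02, -9.50207688e-01, -3.00277371e-01],
       [-9.96524363e-01, -7.92510090e-02, -2.56606957e-02],
       [ 5.85705625e-04,  3.01371246e-01, -9.53506701e-01]]), array([0.53300183, 0.23087562, 0.52182757]))
```

View pics/s.png

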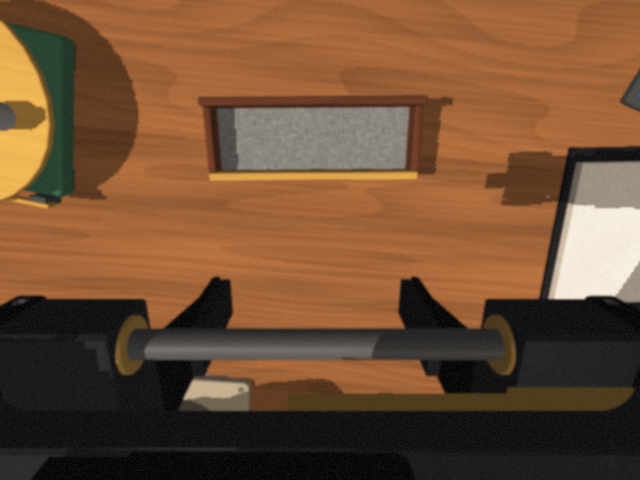

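View pics/w.png

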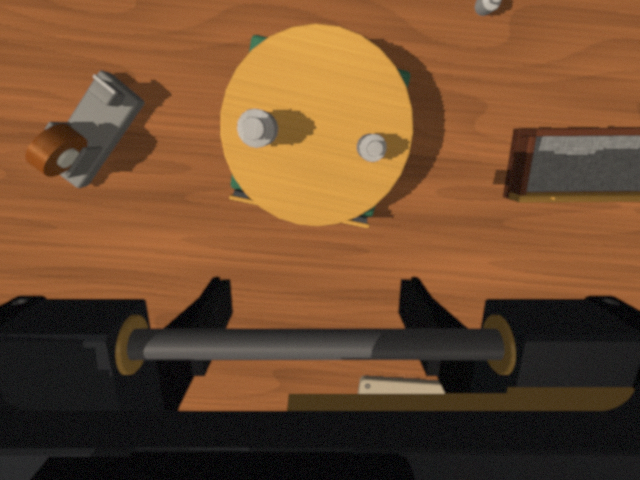

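The shelf is square to the gripper: lip (209,176)–(417,175), back (200,100)–(427,99). The large weight is at about (257,128) and the medium at (372,148). I'll zoom in once for accurate pixels.

Run:
```python
import cv2,numpy as np
a=cv2.imread("pics/w.png")[100:175,230:400];b=cv2.imread("pics/s.png")[85:190,190:440]
r=lambda i,k:cv2.resize(i,None,fx=k,fy=k,interpolation=cv2.INTER_NEAREST)
a=r(a,4);b=r(b,2.4);c=np.zeros((a.shape[0]+b.shape[0],700,3),np.uint8)
c[:a.shape[0],:a.shape[1]]=a;c[a.shape[0]:,:b.shape[1]]=b;cv2.imwrite("pics/z.png",c)
```

```text
(no output)
```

View pics/z.png

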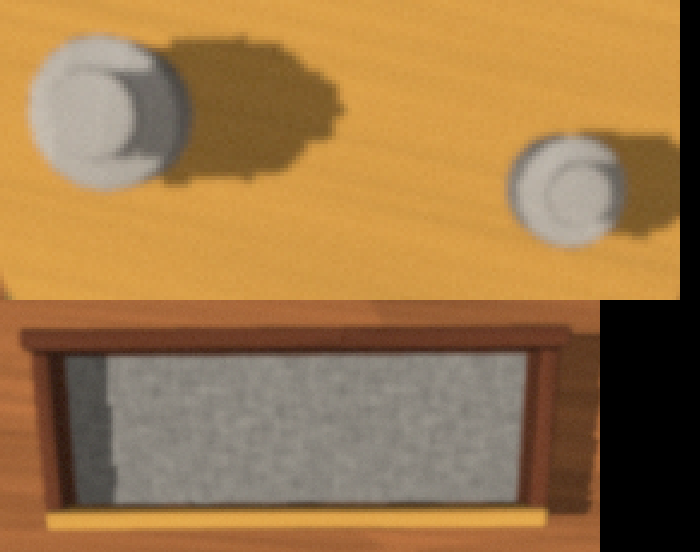

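Run:
```python
from h import *
f,s=np.load("w.npy",allow_pickle=True)
p=lambda n,*a:print(n,ray(*a).round(4))
p("Lk",f,(253,127.8),.137,s);p("Lcyl",f,(255,128),.119,s);p("Mk",f,(374.8,148.5),.123,s);p("Msil",f,(372.3,147.5),.1,s);p("Lsil",f,(257.5,128),.1,s)
f,s=np.load("s.npy",allow_pickle=True)
c=lambda x,y:(190+x/2.4,85+(y-300)/2.4)
C=[(22,330,.058),(571,326,.058),(47,529,.043),(546,525,.043)]
P=np.array([ray(f,c(x,y),z,s) for x,y,z in C]);print(P.round(4),P.mean(0))
for x,y in((66,353),(526,352),(75,503),(518,503)):p("floor",f,c(x,y),.015,s)
```

```text
Lk [0.5275 0.2963 0.137 ]
Lcyl [0.5272 0.2972 0.119 ]
Mk [0.5166 0.1622 0.123 ]
Msil [0.5165 0.1614 0.1   ]
Lsil [0.5272 0.2974 0.1   ]
[[ 0.5547 -0.0565  0.058 ]
 [ 0.5788 -0.322   0.058 ]
 [ 0.4563 -0.0634  0.043 ]
 [ 0.481  -0.3311  0.043 ]] [ 0.51770143 -0.19326983  0.0505    ]
floor [ 0.5473 -0.0662  0.015 ]
floor [ 0.5686 -0.313   0.015 ]
floor [ 0.4677 -0.0712  0.015 ]
floor [ 0.4887 -0.3217  0.015 ]
```

```bash
cat >> h.py <<'E'
Q=down(-1.4807)
def pick(x,y,h,w):
    ctrl.grip(w+.035); ctrl.move_pose((x,y,.20),Q)
    ctrl.servo_line((x,y,.075+h),.1,until_force=15); print("down",ctrl.state()["eef_pos"])
    ctrl.grip(w-.012,30); print("gap",ctrl.state()["finger_gap"])
    ctrl.servo_line((x,y,.19),.1); print("lift gap",ctrl.state()["finger_gap"],ctrl.state()["wrist_force"],ctrl.state()["time"])
def place(x,y,h,w):
    ctrl.move_pose((x,y,.19),Q); ctrl.servo_line((x,y,.015+h+.02),.12)
    print("touch",ctrl.servo_line((x,y,.015+h-.003),.03,until_force=4)); s=ctrl.state(); print(s["eef_pos"],s["finger_gap"],s["wrist_force"],s["time"])
E
python3 - <<'E'
from h import *
pick(.5272,.297,.007,.042)
ctrl.move_pose((.5232,-.2528,.19),Q); ctrl.dwell(.2)
f=vision.grab_frame("wrist");cv2.imwrite("pics/l.png",f["image"][:,:,::-1]);s=ctrl.state();print(s["eef_pos"],s["finger_gap"],s["time"])
E
```

```text
down [0.52756224 0.29730548 0.08270443]
gap 0.04122949514202503
lift gap 0.04148489775320478 [ 0.27841753  0.42811732 -4.47389456] 8.7083
[ 0.52347462 -0.25220989  0.19003745] 0.04146447063877964 10.9417
```

View pics/l.png

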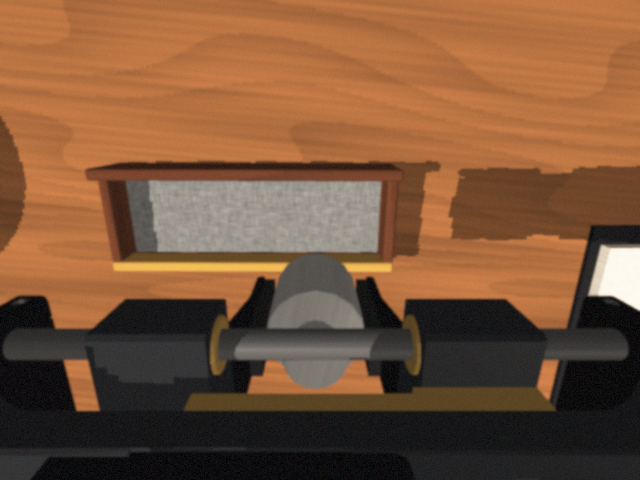

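The large weight is held symmetrically between the fingers and hangs upright. The lip's outer corners are at (114,271) and (391,270). I'll recheck the shelf pose from these, then place.

Run:
```python
from h import *
st=ctrl.state(); f=vision.grab_frame("wrist")
m=(ray(f,(114,271),.043,st)+ray(f,(391,270),.043,st))/2
c=m[:2]+.05*np.array([.996,.092]); print("shelf centre",c)
if np.hypot(*(c-[.5178,-.193]))<.008:
    place(.5232,-.2528,.0075,.042)
    ctrl.grip(.06); ctrl.dwell(.2); ctrl.servo_line((.5232,-.2528,.19),.12); print(ctrl.state()["time"])
    pick(.5166,.162,.0045,.032)
    place(.5124,-.1333,.0045,.032)
```

```text
shelf centre [ 0.51932321 -0.19221425]
touch True
[ 0.52290285 -0.25273153  0.02196155] 0.04140397180422722 [-0.59549549  0.6393127   5.9788827 ] 13.275
15.6917
down [0.51693062 0.16219354 0.08006963]
gap 0.03132492439975959
lift gap 0.031188618103417835 [ 0.79197263  0.76247453 -1.77660795] 21.0167
touch True
[ 0.51219382 -0.13334745  0.01947871] 0.03136680572439887 [-1.46517726  0.04849309  6.22263076] 24.1917
```

Run:
```python
from h import *
ctrl.grip(.055); ctrl.dwell(.2); ctrl.servo_line((.5124,-.1333,.2),.12)
ctrl.move_pose((.45,-.2,.33),Q); ctrl.dwell(.3)
a=vision.grab_frame("wrist")["image"][60:220,160:480]; b=vision.grab_frame("side")["image"][130:320,220:540]
cv2.imwrite("pics/e.png",cv2.resize(np.vstack([a,b]),None,fx=1.7,fy=1.7)[:,:,::-1]);s=ctrl.state();print(s["time"],s["wrist_force"])
```

```text
27.8583 [ 0.0072913  -0.84740139  0.71103654]
```

View pics/e.png

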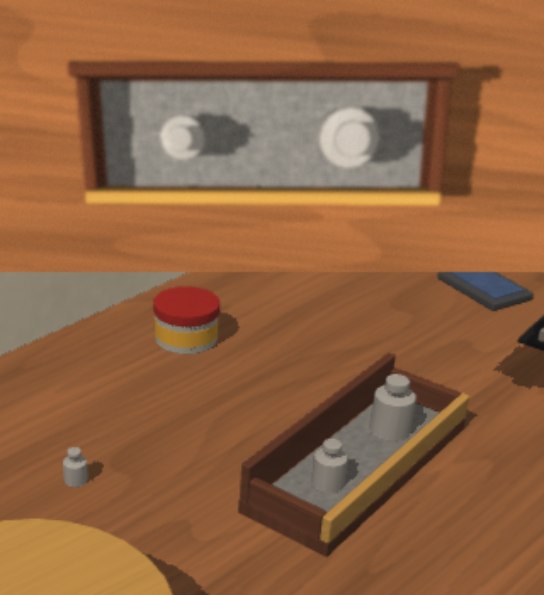

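Both weights stand upright mid-floor behind the lip: medium at crop (182,137), large at (349,137). The small weight has not moved and the gripper is clear, so I'm handing in.

```bash
python3 -c "
from workcell import ctrl
ctrl.finish_job()"
```

```text
the job is handed in; nothing more can be done
```

The large and the medium weight are off the scale and standing upright on the shelf floor behind the brass lip. I handed the job in shortly after 27.9 s on the robot clock; the limit is 58 s.

- **Finding things:** I took positions from the top, side and wrist pictures. The first side-view picks were up to about 13 mm off the top-view ones, so I used the closer wrist views. A second measurement of the shelf centre agreed to about 2 mm.
- **Placing:** I gripped each weight with the jaws along the shelf's length. I lowered each one until the force reading showed it touching the floor, and only then let go.
- **Last checks:** The final wrist and side pictures show both weights upright near the middle of the shelf's depth, about 60 mm either side of its centre. The small weight looks unmoved, judged by eye only. The gripper was clear of everything and the wrist force read about 1 N. No check failed.

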